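Wedge the transformer tight in its wooden clamping nest

ROBOT

A 7-joint arm with a two-finger parallel gripper is mounted at the origin on a cart in front of the work surface, level with it; the furniture and walls round the work are solid. World frame = base frame: x ahead of the robot, y to its left, z up, the work surface at z = 0. Lengths are in m, angles in rad, forces in N, time in s.
With the tool pointing down it reaches from about 0.425 to 0.925 m from the base axis. Payload 6.8 kg.
Tool frame: the origin (TCP) lies between the finger pads; the fingertips stand 14 mm ahead of it and the grasp point (between the pads) lies 5 mm behind it; z points along the fingers, y is the line along which they close (so a half turn about z gives the same grasp; the last joint's range is limited). The gripper opens to 85 mm and grips with 20 to 120 N. Pads are 22 mm wide; open, the fingers measure 114 mm over their backs; the gripper's body (76 mm by 85 mm) begins 54 mm behind the grasp point. The pads swing forward as they close: fully open they stand 13 mm farther back than shut.
Start: joints at [1.085, 0.477, 0.022, 1.555, -0.011, 1.109, -0.083], TCP at [0.249, -0.627, 0.245] pointing down, gripper open.
Joint ranges: [-2.96, 2.96], [-0.34, 2.1], [-1.41, 1.46], [0.24, 2.44], [-1.37, 4.51], [0.17, 1.92], [-2.96, 2.96]. Speed limits (rad/s): [2.39, 2.39, 3.14, 3.14, 3.14, 3.14, 3.14].

INTERFACE

Orientations are given as a rotation vector (axis times angle).
In Python, from bench import r, eyes, ticket gives the robot as it stands. The module is installed in compiled form; this text tells all that it offers.
- The arm moves only by the tool arm_command, never from a script. Its argument "plan" is text: rows parted by semicolons, each of 4 numbers parted by spaces: the shift along the tool's x, y, z in m, then the turn about the tool's z in degrees. In form: tx ty tz yaw; .... A call has 1 to 20 rows; each row shifts and turns the commanded pose from where the row before left it, along the tool's axes as they then stand; what a row does not reach is not made up. A row lasts 1/8 s, in which the tool goes at most 62.5 mm and 10.7 degrees, less where a joint would pass 70% of its speed; a pose out of reach is approached as far as the arm can. A call is refused whole if a number of a shift passes 0.0625 or a number of a turn 10.7, either way. A call with a gripper value outside its range is refused whole. "hand" is the closure, from -1 (fully open) to 1 (shut), set as the call begins (left out, the last holds). The fingers move at their own pace and stop on an object; "grip_force" is the grip in N (left out, the last holds). Time passes only in rows, so rows that do not move let the fingers close. It gives the time, the measured TCP pose, the force, the opening and the grip force at its end, in the units of the state.
- r.get_obs(): the state, without advancing time (a new reading comes with each control period).
- eyes.grab_frame(name): name is "scene" or "top" or "wrist"; returns (picture, depth): 400x640x3 uint8, red, green, blue; 400x640 float32, m along the optical axis (not along the pixel's ray), 0 where there is no reading.
- eyes.calibration(name): a dict with "fov_y" (degrees; the focal length in pixels is half the picture's height over the tangent of half this angle, whatever the lens; pixels are square), "cx", "cy" (the principal point, pixels), "k1" (the pictures are not rectified: a ray, as slopes to the right and down, at radius r is drawn at 1 + k1 r^2 times it, then the intrinsics apply), "origin" and "attitude" of the camera in the world; the wrist camera has in their place "tool_from_camera" (4x4, takes a point from camera to tool coordinates, whose origin is the TCP and whose axes are the flange's). Camera axes: x right, y up, looking along -z (the intrinsics and any distortion apply to the point x, -y, -z); pixel columns grow to the right and rows downward; lengths in m; the calibration is good to about 2 mm. A picture is of the moment at which its call begins: read the wrist's pose just before it. calibration takes no time and is no camera call.
- ticket.hand_in(): hands the job in; it is judged then, once.
The state is a dict: "clock": time; "joints": joint angles; "qvel": joint speeds; "tau": joint torques, N m; "tcp_pos": TCP position; "orientation": TCP orientation; "contact_force": force on the tool from outside, world axes, zero at the start; "moment": the same for the moment, N m; "grip_width": finger opening in m; "gripper_force": force on a finger pad.
Only numpy, scipy, OpenCV 4.12 (cv2) and the standard library are available. Lean on these libraries where they do the work, as an engineer would, in place of code of your own. Each camera call takes 0.05 s, during which the arm holds its last target. There are 200 camera calls.

TASK

The small transformer sits loose in the wooden clamping nest. Take the tapered wooden wedge out of the rack and, thin end down with its straight face towards the transformer, press it firmly down into the gap between the transformer and the sloping fence until it stops, so that the transformer is locked tight against the straight fence; then let go. Leave the parallel key in the rack.

Things in the scene. Friction and masses are not known exactly. Their poses are not given: they have to be found in the camera images.
- nest: Wooden clamping nest screwed to the bench: base 64 x 115 x 10 mm, two 56 mm fences along x. Origin on the bench top under the wedge gap; z up, +y across the gap to the transformer, then the straight fence (inner face y = 57 mm, top z = 50). Sloping fence facing it, inner face at y = 6 mm at z = 16, y = -3 at z = 47, then a 45-degree lead-in to y = -11 at its top z = 55; outer face y = -33.
- tight (a point): Point in the nest where the wedge's origin (shoulder level) is when tight: 75 mm above the bench, x = y = 0 in the nest's frame, wedge axes along the nest's. On its way down the wedge slides along the sloping fence, 0.29 mm towards the nest's +y per mm (it need not be steered exactly). 10 mm of room is left under its tip then. Pressed down with 15 to 20 N it stays by friction.
- transformer: Small mains transformer, grey laminated block with yellow coil, about 0.34 kg; core 38 (x) x 46 (y) x 39 mm high. Origin at the centre of its underside. Stands loose on the nest's base, 10 mm above the bench, axes within 3 degrees of the nest's, 1.5 to 3.5 mm short of the straight fence. Locked, its origin is at y = 34 mm in the nest's frame.
- wedge: Tapered pale wooden wedge with T-shaped head, 60 g. Origin: middle of the head's underside, at shoulder level; z up. Head 44 (x) x 22 (y) x 40 mm high, gripped across y. Blade 30 mm wide (x), 55 mm long, thin end down: straight face at y = +11 mm; the other slopes from y = -11 at the shoulders to y = +5 at the tip. Hangs in the rack within 25 degrees of the nest's axes, +y the way it is needed.
- rack: Plywood rack fixed to the bench, 150 mm long (y), 50 mm deep (x), top 74 mm above the bench, with two slots 75 mm apart along y. The wedge hangs in one of them and the key in the other, their shoulders resting on its top. Origin at the centre of its underside.
- key: Parallel wooden key in the rack's other slot: same pale wood, same T shape and length as the wedge but 12 mm thick (y) from head to tip, too thin to lock. Origin: middle of the head's underside. Not to be used.

How it is judged:
By the outcome, as a careful person would: the job done as asked, in the order asked, and still so for the second after the job is handed in, with the robot touching nothing.
It also fails if it takes over 32 s, if anything falls off the work surface, if the arm or the gripper's body presses on something with over 40 N, if the wrist force passes 120 N, or if a joint passes its speed limit or range.

## Working session

There is one attempt and no reset: what is moved stays moved. The work goes in short steps, Python scripts to look and compute and a tool call to move; the robot and the scene stay as the last step left them, time stands still between calls to the robot, and variables do not carry over. Pictures are saved under pics/ and viewed, at most 10 in all, crops included, and the job is handed in when it is done.

Besides the shell and the picture viewer there is one more tool, called after ">>>" by a JSON object that holds its "api" and its "payload". arm_command: Moves the arm, as the interface text tells. Its arguments: {"type":"object","properties":{"plan":{"type":"string"},"hand":{"type":"number"},"grip_force":{"type":"number"}},"required":["plan"]}

```bash
mkdir -p pics; cat > h.py <<'E'
import numpy as np, cv2
from bench import r, eyes, ticket
from scipy.spatial.transform import Rotation as R
def grab(name,tag):
    o=r.get_obs(); p,d=eyes.grab_frame(name); c=eyes.calibration(name)
    if name=="wrist":
        T=np.eye(4);T[:3,:3]=R.from_rotvec(o["orientation"]).as_matrix();T[:3,3]=o["tcp_pos"]
        T=T@np.array(c["tool_from_camera"])
    else:
        T=np.eye(4);a=np.array(c["attitude"]);T[:3,:3]=a if a.shape==(3,3) else R.from_rotvec(a).as_matrix();T[:3,3]=c["origin"]
    np.savez(f"{tag}.npz",p=p,d=d,T=T,k=[200/np.tan(np.radians(c["fov_y"]/2)),c["cx"],c["cy"],c["k1"]])
    cv2.imwrite(f"pics/{tag}.png",p[:,:,::-1])
def rays(tag,uv):
    z=np.load(f"{tag}.npz");f,cx,cy,k1=z["k"];uv=np.atleast_2d(uv).astype(float)
    q=(uv-[cx,cy])/f;s=q.copy()
    for _ in range(15): s=q/(1+k1*(s**2).sum(1,keepdims=True))
    return np.c_[s[:,0],-s[:,1],-np.ones(len(s))],z
def pts(tag,uv):
    s,z=rays(tag,uv);uv=np.atleast_2d(uv).astype(int);d=z["d"][uv[:,1],uv[:,0]][:,None]
    return (s*d)@z["T"][:3,:3].T+z["T"][:3,3]
def atz(tag,uv,h):
    s,z=rays(tag,uv);w=s@z["T"][:3,:3].T;o=z["T"][:3,3]
    return o+w*((h-o[2])/w[:,2])[:,None]
def cloud(tag):
    g=np.mgrid[0:640,0:400].reshape(2,-1).T
    P=pts(tag,g);d=np.load(f"{tag}.npz")["d"];ok=d[g[:,1],g[:,0]]>0
    return P[ok],g[ok]
E
python3 - <<'E'
from h import *
print(eyes.calibration("top"),eyes.calibration("scene"),eyes.calibration("wrist"))
grab("top","top0"); grab("scene","sc0"); print(r.get_obs())
E
```

```text
{'fov_y': 54.20881879398073, 'cx': 319.5986136992387, 'cy': 202.9694975804083, 'k1': -0.07306502414144407, 'origin': array([0.36093308, 0.37864953, 0.91026319]), 'attitude': array([ 0.07930397, -0.05092036, -1.57656226])} {'fov_y': 42.645654881763534, 'cx': 317.5913424145889, 'cy': 188.94778668057597, 'k1': -0.15802877337342672, 'origin': array([-0.11064123,  0.90558697,  0.49966919]), 'attitude': array([ 0.50331207, -1.23734863, -2.07220413])} {'fov_y': 58.7276757111881, 'cx': 325.8259677352461, 'cy': 202.8810681401845, 'k1': -0.0465335261159435, 'tool_from_camera': array([[-1.20276857e-04,  9.54374860e-01,  2.98611138e-01,
         7.71142725e-02],
       [ 9.99999630e-01, -1.39453908e-04,  8.48488500e-04,
        -1.51582456e-05],
       [ 8.51418583e-04,  2.98611130e-01, -9.54374491e-01,
        -1.29362744e-01],
       [ 0.00000000e+00,  0.00000000e+00,  0.00000000e+00,
         1.00000000e+00]])}
{'clock': 0.1, 'joints': array([ 1.08489456,  0.47775153,  0.02232867,  1.55635688, -0.01149529,
        1.10929372, -0.08311946]), 'qvel': array([ 0.0003198 , -0.00035481, -0.0010055 , -0.00169751, -0.00162494,
        0.00033185, -0.00155715]), 'tau': array([ 5.19523150e-03, -5.97757065e+01,  1.61362309e+00, -2.81954741e+01,
        1.26926941e-02,  4.96499415e-03,  3.15859313e-05]), 'tcp_pos': array([ 0.24880079, -0.62692042,  0.24439797]), 'orientation': array([-3.08410747e+00, -5.89644668e-01,  6.81505553e-04]), 'contact_force': array([0.20752825, 1.01982909, 0.01366538]), 'moment': array([ 0.05452591, -0.03874072,  0.02004017]), 'gripper_force': 0.0, 'grip_width': 0.08533147621880849}
```

View pics/top0.png

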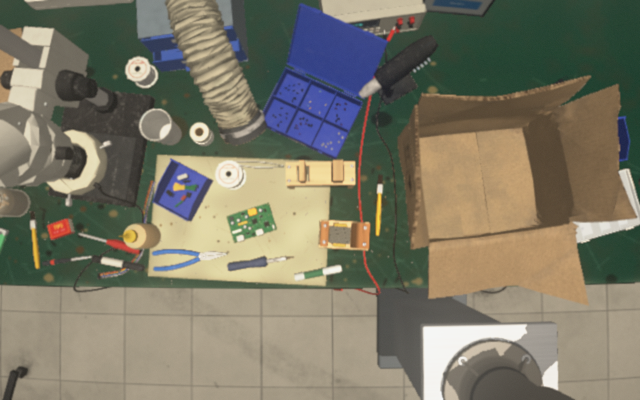

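View pics/sc0.png

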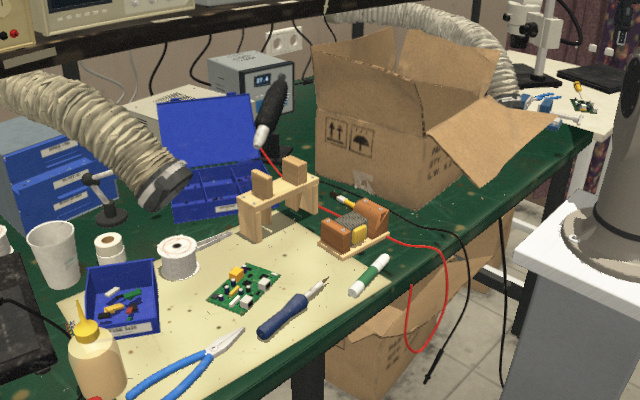

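The top view shows the rack at about (320,173), with its two heads at (303,172) and (337,172). The nest is at (345,235), and the cardboard box stands between the start pose and the work. I'll enlarge and measure.

```bash
python3 - <<'E'
from h import *
p=cv2.imread("pics/top0.png")[150:260,275:385]; cv2.imwrite("pics/top0c.png",cv2.resize(p,(590,590),interpolation=cv2.INTER_CUBIC))
s=cv2.imread("pics/sc0.png")[145:265,225:400]; cv2.imwrite("pics/sc0c.png",cv2.resize(s,(800,549),interpolation=cv2.INTER_CUBIC))
P,g=cloud("top0")
for n,(a,b,c,d) in dict(rack=(283,358,155,190),nest=(315,373,215,253)).items():
    m=(g[:,0]>a)&(g[:,0]<b)&(g[:,1]>c)&(g[:,1]<d)
    for lo,hi in((.005,.02),(.04,.06),(.065,.085),(.1,.13)):
        q=P[m&(P[:,2]>lo)&(P[:,2]<hi)]
        if len(q): print(n,lo,len(q),q.min(0).round(3),q.max(0).round(3),q.mean(0).round(3))
m=(g[:,0]>395)&(P[:,0]>0.2)
for y in np.arange(-.5,.3,.1):
    q=P[(abs(P[:,1]-y)<.05)&(P[:,0]>.2)&(P[:,0]<.9)]
    if len(q): print(round(y,1),[ (round(x,2),round(q[abs(q[:,0]-x)<.05][:,2].max(),3)) for x in np.arange(.25,.9,.1) if (abs(q[:,0]-x)<.05).any()])
E
```

```text
rack 0.005 23 [0.471 0.319 0.005] [0.547 0.463 0.019] [0.512 0.377 0.011]
rack 0.04 22 [0.471 0.32  0.041] [0.51  0.464 0.05 ] [0.486 0.41  0.045]
rack 0.065 1111 [0.471 0.318 0.066] [0.52  0.466 0.085] [0.494 0.393 0.074]
rack 0.1 337 [0.474 0.344 0.1  ] [0.517 0.435 0.117] [0.495 0.383 0.113]
nest 0.005 310 [0.322 0.283 0.005] [0.405 0.399 0.02 ] [0.366 0.351 0.01 ]
nest 0.04 1014 [0.333 0.286 0.04 ] [0.393 0.394 0.059] [0.363 0.339 0.05 ]
-0.4 [(np.float64(0.25), np.float64(0.005)), (np.float64(0.35), np.float64(0.005)), (np.float64(0.45), np.float64(0.041)), (np.float64(0.55), np.float64(0.005)), (np.float64(0.65), np.float64(0.005)), (np.float64(0.75), np.float64(0.005)), (np.float64(0.85), np.float64(0.006))]
-0.3 [(np.float64(0.25), np.float64(0.005)), (np.float64(0.35), np.float64(0.06)), (np.float64(0.45), np.float64(0.06)), (np.float64(0.55), np.float64(0.058)), (np.float64(0.65), np.float64(0.052)), (np.float64(0.75), np.float64(0.006)), (np.float64(0.85), np.float64(0.006))]
-0.2 [(np.float64(0.25), np.float64(0.004)), (np.float64(0.35), np.float64(0.252)), (np.float64(0.
[... 554 characters left out ...]
4(0.55), np.float64(0.279)), (np.float64(0.65), np.float64(0.279)), (np.float64(0.75), np.float64(0.005)), (np.float64(0.85), np.float64(0.076))]
0.1 [(np.float64(0.25), np.float64(0.139)), (np.float64(0.35), np.float64(0.168)), (np.float64(0.45), np.float64(0.017)), (np.float64(0.55), np.float64(0.28)), (np.float64(0.65), np.float64(0.275)), (np.float64(0.75), np.float64(0.156)), (np.float64(0.85), np.float64(0.014))]
0.2 [(np.float64(0.25), np.float64(0.141)), (np.float64(0.35), np.float64(0.272)), (np.float64(0.45), np.float64(0.276)), (np.float64(0.55), np.float64(0.279)), (np.float64(0.65), np.float64(0.135)), (np.float64(0.75), np.float64(0.169)), (np.float64(0.85), np.float64(0.093))]
```

View pics/top0c.png

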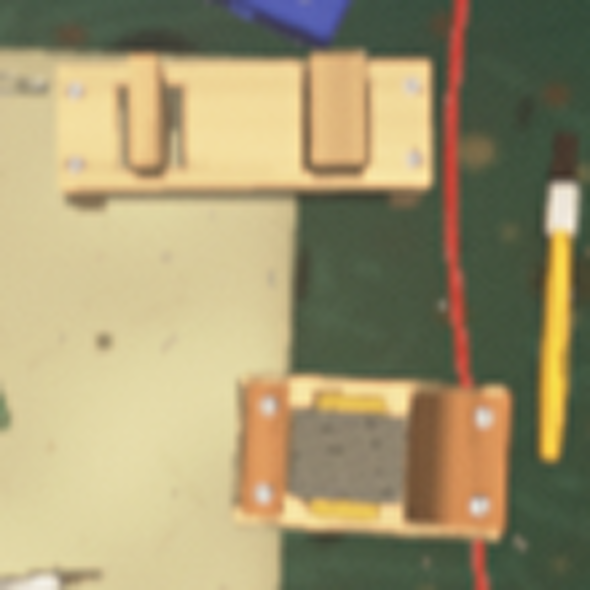

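View pics/sc0c.png

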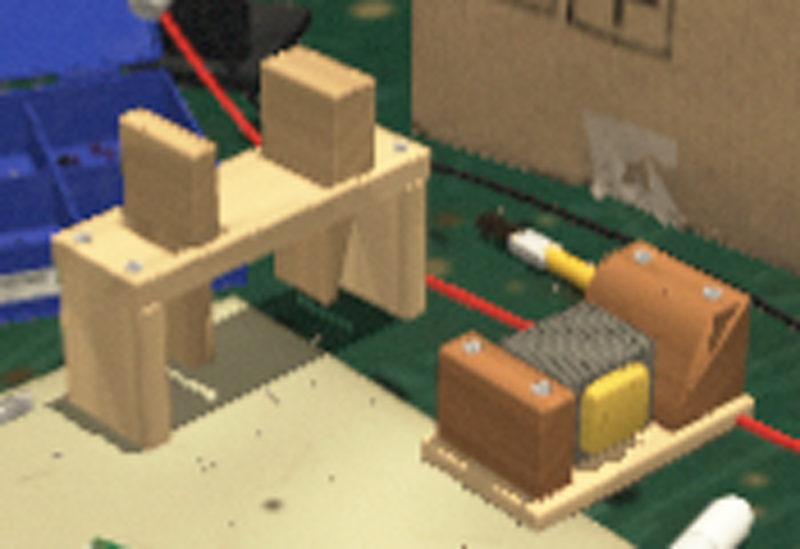

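The wedge (22 mm thick head) is in the right-hand slot at crop (337,112). The thin key is at crop (145,112). The sloping fence is the right one, at crop (460,455), so nest +y is roughly world +y.

```bash
cat >> h.py <<'E'
def rect(q):
    c,s,a=cv2.minAreaRect((q[:,:2]*1000).astype(np.float32)); return np.round(c,1),np.round(s,1),round(a,1)
E
python3 - <<'E'
from h import *
P,g=cloud("top0")
m=(P[:,2]>.105)&(P[:,2]<.12)&(P[:,0]>.45)&(P[:,0]<.54)
for n,mm in(("wedge",m&(P[:,1]<.385)&(P[:,1]>.3)),("key",m&(P[:,1]>.385)&(P[:,1]<.47))): print(n,mm.sum(),P[mm].mean(0),rect(P[mm]))
b=(P[:,0]>.3)&(P[:,0]<.43)&(P[:,1]>.25)&(P[:,1]<.43)
A=np.load("top0.npz")["p"][g[:,1],g[:,0]].astype(int)
br=b&(A[:,0]-A[:,2]>50)&(P[:,2]>.042)
for n,mm in(("slope",br&(P[:,1]<.33)&(P[:,2]>.05)),("straight",br&(P[:,1]>.36))): print(n,mm.sum(),P[mm].mean(0),rect(P[mm]))
mm=b&(P[:,2]>.005)&(P[:,2]<.07); print("all",rect(P[mm]))
mm=b&(P[:,2]>.04)&(abs(A[:,0]-A[:,2])<35)&(P[:,1]>.32)&(P[:,1]<.38);print("trafo",P[mm].mean(0),rect(P[mm]))
# nest from hand-read base/fence corners in crop
s=110/590
c=np.array([[248,378],[285,378],[283,520],[246,518],[410,388],[508,390],[500,537],[405,525]])*s+[275,150]
print(atz("top0",c[:4],.05).round(4)); print(atz("top0",c[4:],.055).round(4))
E
```

```text
wedge 213 [0.49482193 0.35537995 0.11339112] (array([495.4, 354.5]), array([20.7, 42.1]), 89.5)
key 120 [0.49463277 0.4297797  0.11373255] (array([494.6, 429.8]), array([10.7, 40.2]), 89.9)
slope 302 [0.36066099 0.29956211 0.05411572] (array([360.3, 300.4]), array([28.4, 54.6]), 88.9)
straight 209 [0.36594068 0.3833302  0.04917401] (array([366.1, 377. ]), array([33.2, 52.8]), 89.5)
all (array([363.2, 337.1]), array([126.9, 171.3]), 2.5)
trafo [0.36212144 0.35110434 0.04806008] (array([362.3, 350.5]), array([42.2, 31.2]), 84.9)
[[0.3937 0.3906 0.05  ]
 [0.3936 0.3754 0.05  ]
 [0.3356 0.3767 0.05  ]
 [0.3365 0.3918 0.05  ]]
[[0.389  0.3245 0.055 ]
 [0.3879 0.2846 0.055 ]
 [0.3283 0.2888 0.055 ]
 [0.3334 0.3272 0.055 ]]
```

```bash
cat >> h.py <<'E'
def rows(wp,n):
    "wp: world x y z yaw(deg, of tool x) list from current; n rows per leg"
    o=r.get_obs();M=R.from_rotvec(o["orientation"]).as_matrix();y0=np.degrees(np.arctan2(M[1,0],M[0,0]))
    cur=np.r_[o["tcp_pos"],y0]; out=[]
    for w,k in zip(wp,n):
        w=np.array(w,float); c0=cur.copy()
        for i in range(1,k+1):
            t=c0+(w-c0)*i/k; d=t-cur; a=np.radians(cur[3]); x=[np.cos(a),np.sin(a)]; yv=[np.sin(a),-np.cos(a)]
            out.append("%.4f %.4f %.4f %.1f"%(d[:2]@x,d[:2]@yv,-d[2],-d[3])); cur=t
    print("; ".join(out))
E
python3 - <<'E'
from h import *
th=np.radians(np.linspace(-68.35,38.7,25))[1:]; rad=np.linspace(.675,.551,25)[1:]
yaw=np.linspace(21.65,0,25)[1:]; z=np.r_[np.linspace(.244,.42,7)[1:],[.42]*13,np.linspace(.42,.34,6)[1:]]
rows(np.c_[rad*np.cos(th),rad*np.sin(th),z,yaw],[1]*24)
E
```

```text
0.0521 -0.0067 -0.0289 0.9; 0.0508 -0.0120 -0.0293 0.9; 0.0491 -0.0166 -0.0293 0.9; 0.0469 -0.0210 -0.0293 0.9; 0.0444 -0.0251 -0.0293 0.9; 0.0415 -0.0289 -0.0293 0.9; 0.0383 -0.0325 -0.0000 0.9; 0.0348 -0.0356 -0.0000 0.9; 0.0310 -0.0385 -0.0000 0.9; 0.0270 -0.0409 -0.0000 0.9; 0.0228 -0.0429 -0.0000 0.9; 0.0185 -0.0445 -0.0000 0.9; 0.0141 -0.0456 -0.0000 0.9; 0.0097 -0.0464 -0.0000 0.9; 0.0052 -0.0467 -0.0000 0.9; 0.0008 -0.0466 -0.0000 0.9; -0.0036 -0.0461 -0.0000 0.9; -0.0078 -0.0451 -0.0000 0.9; -0.0120 -0.0438 -0.0000 0.9; -0.0159 -0.0421 0.0160 0.9; -0.0196 -0.0400 0.0160 0.9; -0.0231 -0.0377 0.0160 0.9; -0.0263 -0.0350 0.0160 0.9; -0.0293 -0.0320 0.0160 0.9
```

>>> {"api": "arm_command", "payload": {"plan": "0.052 -0.007 -0.029 0.9; 0.051 -0.012 -0.029 0.9; 0.049 -0.017 -0.029 0.9; 0.047 -0.021 -0.029 0.9; 0.044 -0.025 -0.029 0.9; 0.041 -0.029 -0.029 0.9; 0.038 -0.032 0 0.9; 0.035 -0.036 0 0.9; 0.031 -0.038 0 0.9; 0.027 -0.041 0 0.9; 0.023 -0.043 0 0.9; 0.018 -0.044 0 0.9; 0.014 -0.046 0 0.9; 0.010 -0.046 0 0.9; 0.005 -0.047 0 0.9; 0.001 -0.047 0 0.9; -0.004 -0.046 0 0.9; -0.008 -0.045 0 0.9; -0.012 -0.044 0 0.9; -0.016 -0.042 0.016 0.9", "hand": -1, "grip_force": 60}}

```text
clock: 2.6
tcp_pos: [0.532, 0.2049, 0.4038]
orientation: [-3.139, -0.099, -0.003]
contact_force: [-0.1, 0.4, -0.2]
grip_width: 0.0853
gripper_force: 0.0
```

>>> {"api": "arm_command", "payload": {"plan": "-0.020 -0.040 0.016 0.9; -0.023 -0.038 0.016 0.9; -0.026 -0.035 0.016 0.9; -0.029 -0.032 0.016 0.9; 0 0 0 0"}}

```text
clock: 3.22
tcp_pos: [0.4246, 0.3469, 0.3379]
orientation: [3.141, 0.012, -0.005]
contact_force: [0.5, -0.9, -0.7]
grip_width: 0.0852
gripper_force: 0.0
```

```bash
python3 - <<'E'
from h import *
grab("wrist","w1"); o=r.get_obs(); print(o["tcp_pos"],o["orientation"],o["joints"])
cv2.imwrite("pics/w1b.png",cv2.resize(cv2.imread("pics/w1.png"),(800,500)))
E
```

```text
[0.42684016 0.34520771 0.33852086] [ 3.14053625e+00  6.92075982e-03 -2.27250706e-03] [-0.40384127  0.22785783 -0.46263764  1.71385628  0.10687317  1.2267022
 -2.45884269]
```

View pics/w1b.png

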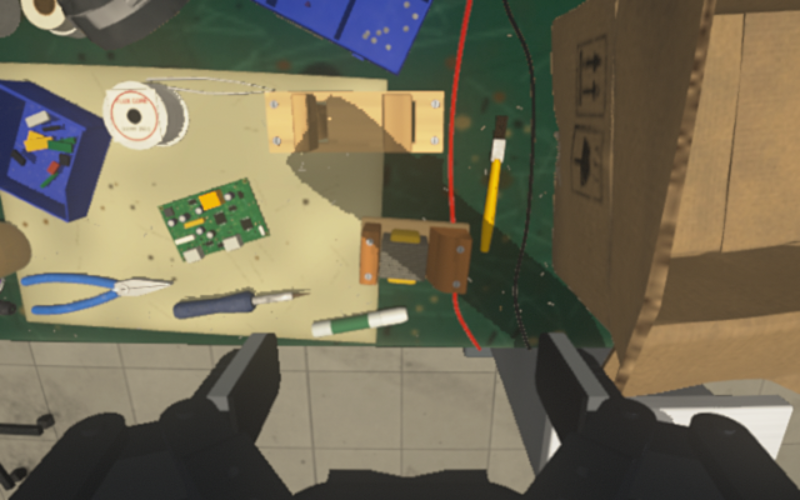

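The wrist view (800x500) shows the wedge head at (397,118), the key at (303,120) and the nest at (415,255), with its sloping fence on the right at (450,258).

```bash
python3 - <<'E'
from h import *
P,g=cloud("w1");A=np.load("w1.npz")["p"][g[:,1],g[:,0]].astype(int)
def show(n,mm): print(n,mm.sum(),(P[mm].mean(0)*1000).round(1),rect(P[mm]))
m=(P[:,2]>.108)&(P[:,2]<.12)&(P[:,0]>.45)&(P[:,0]<.54)
show("wedge",m&(P[:,1]<.385)&(P[:,1]>.3)); show("key",m&(P[:,1]>.385)&(P[:,1]<.47))
m=(abs(P[:,2]-.074)<.004)&(P[:,0]>.44)&(P[:,0]<.55)&(P[:,1]>.28)&(P[:,1]<.5);show("rack",m)
b=(P[:,0]>.3)&(P[:,0]<.43)&(P[:,1]>.25)&(P[:,1]<.43)
show("slope",b&(abs(P[:,2]-.055)<.003)&(P[:,1]<.33)); show("straight",b&(abs(P[:,2]-.05)<.003)&(P[:,1]>.374))
show("trafo",b&(abs(P[:,2]-.049)<.003)&(abs(A[:,0]-A[:,2])<35)&(P[:,1]>.31)&(P[:,1]<.376))
show("base",b&(abs(P[:,2]-.01)<.003))
i=cv2.imread("pics/w1.png")[165:245,275:390]; cv2.imwrite("pics/w1c.png",cv2.resize(i,None,fx=6.9,fy=6.9,interpolation=cv2.INTER_CUBIC))
E
```

```text
wedge 1087 [495.  356.2 114.7] (array([494.5, 356.4]), array([43.7, 21.3]), 0.5)
key 635 [495.1 429.4 114.3] (array([494.7, 430.1]), array([42.9, 12.6]), 0.8)
rack 4553 [495.7 392.1  74.8] (array([495. , 393.2]), array([ 49.6, 150.3]), 0.3)
slope 919 [360.6 299.8  55.4] (array([359.8, 300.2]), array([27.2, 56.6]), 86.2)
straight 643 [366.  385.1  50.5] (array([365.5, 384.6]), array([21.4, 55.9]), 89.6)
trafo 1039 [362.9 351.2  49.2] (array([362.2, 351.3]), array([45.7, 38. ]), 85.6)
base 999 [391.3 313.5  10.4] (array([368.9, 328.2]), array([140.1, 131.6]), 86.1)
```

View pics/w1c.png

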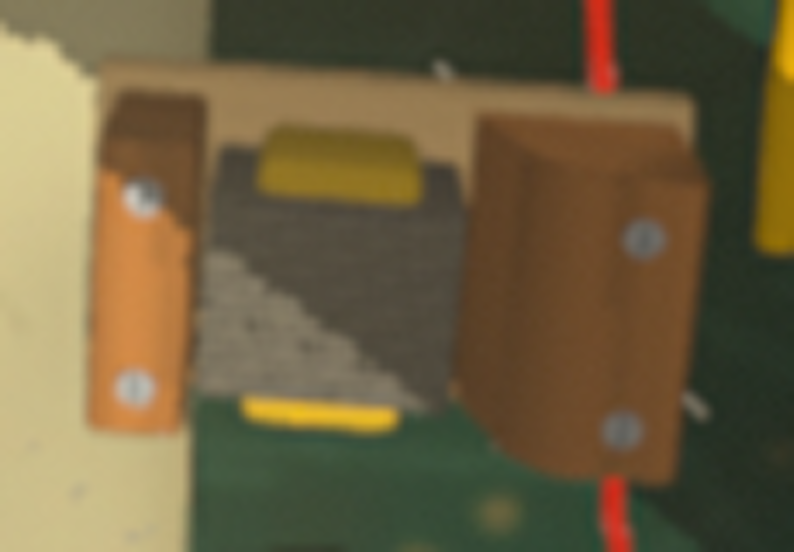

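```bash
python3 - <<'E'
from h import *
f=lambda L:np.array(L)/6.9+[275,165]
a=atz("w1",f([[708,190],[675,485]]),.055); b=atz("w1",f([[206,97],[183,430],[108,95],[89,428]]),.05)
for q in(a,b[:2],b[2:]): d=q[0]-q[1]; print(q.round(4).tolist(),np.degrees(np.arctan2(d[1],d[0])))
P,g=cloud("w1");th=np.radians(-3.8);ex=np.array([np.cos(th),np.sin(th)]);ey=np.array([-ex[1],ex[0]])
q=(P[:,:2]-[.3611,.3197]);X=q@ex*1000;Y=q@ey*1000;Z=P[:,2]*1000
m=(abs(X)<20)
for n,mm in(("slope",m&(abs(Z-55)<2.5)&(Y>-50)&(Y<-5)),("str",m&(abs(Z-50)<2.5)&(Y>56)&(Y<95)),("lead",m&(abs(Z-51)<1)&(Y>-15)&(Y<0)),("face",m&(abs(Z-35)<3)&(Y>-12)&(Y<12)),("tr",m&(abs(Z-49)<2)&(Y>5)&(Y<57))):
    print(n,mm.sum(),np.percentile(Y[mm],[1,10,50,90,99]).round(1) if mm.any() else '')
w=(P[:,2]>.108)&(P[:,2]<.12)&(abs(P[:,0]-.495)<.04)&(abs(P[:,1]-.356)<.025)
print(np.percentile(P[w][:,:2],[1,99],axis=0))
E
```

```text
[[0.3851, 0.2846, 0.055], [0.3294, 0.2877, 0.055]] -3.181478807575369
[[0.3999, 0.3724, 0.05], [0.3375, 0.3772, 0.05]] -4.417403974309535
[[0.4001, 0.3895, 0.05], [0.3377, 0.3944, 0.05]] -4.441376651063752
slope 625 [-32.8 -30.2 -19.8 -10.   -7.2]
str 438 [57.1 58.5 66.  73.2 74.8]
lead 52 [-8.7 -7.7 -6.3 -5.3 -3.9]
face 56 [-0.1  0.1  0.9  5.6 11.8]
tr 1063 [ 9.4 13.5 32.  50.4 54.6]
[[0.47272512 0.34571525]
 [0.51628642 0.36690698]]
```

>>> {"api": "arm_command", "payload": {"plan": "0.017 -0.003 0.045 -0.1; 0.017 -0.003 0.045 0; 0.017 -0.003 0.045 0; 0.017 -0.002 0.045 0; 0 0 0 0; 0 0 0 0", "hand": -0.2, "grip_force": 80}}

```text
clock: 4.03
tcp_pos: [0.4971, 0.3555, 0.1606]
orientation: [-3.141, -0.002, -0.002]
contact_force: [-0.2, 0.1, -0.3]
grip_width: 0.0515
gripper_force: 0.0
```

```bash
python3 - <<'E'
from h import *
o=r.get_obs();print(o["tcp_pos"],o["orientation"],o["contact_force"],o["joints"])
rows([[.4945,.3563,.094,.5]],[1])
E
```

```text
[0.49708064 0.35551985 0.1606086 ] [-3.14078880e+00 -2.37024058e-03 -1.59180632e-03] [-0.22560174  0.13518235 -0.28274416] [-0.41919474  0.49409444 -0.40386466  1.77080018  0.23603696  0.92316444
 -2.49219854]
-0.0026 -0.0008 0.0666 -0.4
```

>>> {"api": "arm_command", "payload": {"plan": "-0.001 -0.001 0.03 -0.2; -0.001 0 0.025 -0.2; 0 0 0.012 0; 0 0 0 0; 0 0 0 0"}}

```text
clock: 4.65
tcp_pos: [0.4951, 0.3572, 0.0939]
orientation: [-3.14, -0.015, -0.003]
contact_force: [-0.0, 0.3, -0.3]
grip_width: 0.0513
gripper_force: 0.0
```

>>> {"api": "arm_command", "payload": {"plan": "0 0 0 0; 0 0 0 0; 0 0 0 0; 0 0 0 0", "hand": 1, "grip_force": 80}}

```text
clock: 5.15
tcp_pos: [0.4949, 0.3569, 0.0932]
orientation: [-3.141, -0.015, -0.002]
contact_force: [0.0, -1.8, 5.1]
grip_width: 0.0211
gripper_force: 78.3
```

>>> {"api": "arm_command", "payload": {"plan": "0 0 -0.01 0; 0 0 -0.02 0; 0 0 -0.03 0; 0 0 -0.03 0; 0 0 -0.02 0; 0 0 0 0; 0 0 0 0"}}

```text
clock: 6.02
tcp_pos: [0.4939, 0.356, 0.2014]
orientation: [3.14, 0.015, -0.002]
contact_force: [-0.3, -0.4, -1.4]
grip_width: 0.0211
gripper_force: 78.1
```

```bash
python3 - <<'E'
from h import *
grab("scene","sc1"); grab("wrist","w2"); o=r.get_obs();print(o["tcp_pos"],o["orientation"],o["contact_force"],o["grip_width"])
s=cv2.imread("pics/sc1.png")[80:265,200:400]; a=cv2.resize(s,(400,370),interpolation=cv2.INTER_CUBIC)
w=cv2.imread("pics/w2.png")[180:400,200:440]; w=cv2.resize(w,(400,370),interpolation=cv2.INTER_CUBIC)
cv2.imwrite("pics/c2.png",np.hstack([a,w]))
# top of head from top camera
grab("top","t2");P,g=cloud("t2")
m=(abs(P[:,0]-.495)<.06)&(abs(P[:,1]-.357)<.04)&(P[:,2]>.12)&(P[:,2]<.2); print(m.sum(),P[m].min(0),P[m].max(0))
E
```

```text
[0.4937249  0.35592902 0.2009037 ] [ 3.14005096e+00  1.49956843e-02 -3.09736597e-03] [ 0.21120115 -0.35862389 -1.17928668] 0.020909277271274267
26 [0.47287271 0.34586464 0.12843841] [0.48033274 0.3663029  0.1993062 ]
```

View pics/c2.png

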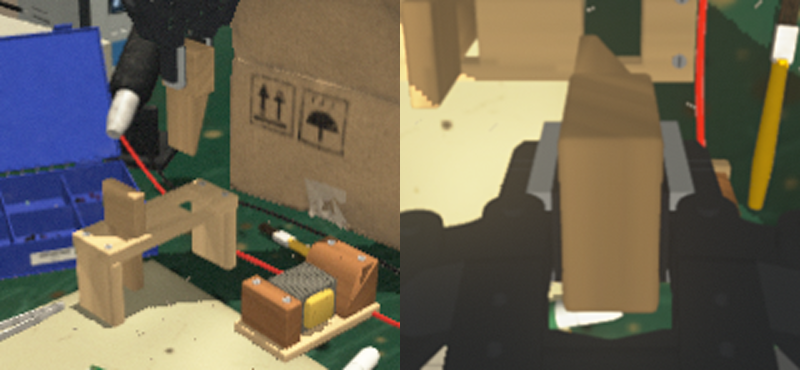

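The wedge is held upright. Its taper apex sits on the left (+y) side at (590,40), so the straight face is on the correct side. I'll check clearance to the box, then work out the transfer.

```bash
python3 - <<'E'
from h import *
P,g=cloud("top0")
for x in np.arange(.2,.6,.05):
    q=P[(abs(P[:,0]-x)<.025)&(P[:,2]>.12)&(P[:,1]<.33)]; print(round(x,2),q[:,1].max().round(3) if len(q) else '')
rows([[.3602,.3085,.185,-3.8],[.3602,.3085,.138,-3.8]],[6,2])
E
```

```text
0.2 -0.116
0.25 0.177
0.3 0.184
0.35 0.241
0.4 0.237
0.45 0.232
0.5 0.231
0.55 0.231
-0.0223 0.0077 0.0027 0.7; -0.0222 0.0080 0.0027 0.7; -0.0221 0.0083 0.0027 0.7; -0.0220 0.0086 0.0027 0.7; -0.0219 0.0088 0.0027 0.7; -0.0218 0.0091 0.0027 0.7; 0.0000 0.0000 0.0235 0.0; 0.0000 0.0000 0.0235 -0.0
```

>>> {"api": "arm_command", "payload": {"plan": "-0.022 0.008 0 0.7; -0.022 0.008 0 0.7; -0.022 0.008 0.003 0.7; -0.022 0.009 0.003 0.7; -0.022 0.009 0.003 0.7; -0.022 0.009 0.003 0.7; 0 0 0 0; 0 0 0 0"}}

```text
clock: 7.18
tcp_pos: [0.3619, 0.3086, 0.1903]
orientation: [-3.14, 0.1, -0.0]
contact_force: [0.5, 0.0, -0.6]
grip_width: 0.0211
gripper_force: 78.2
```

```bash
python3 - <<'E'
from h import *
o=r.get_obs();print(o["tcp_pos"],o["orientation"],o["contact_force"],o["joints"])
rows([[.3602,.3085,.138,-3.8]],[2])
E
```

```text
[0.36190202 0.30857296 0.19026362] [-3.13972688e+00  1.00200097e-01 -4.39542337e-04] [ 0.4763917   0.04748909 -0.64987904] [-0.43045902  0.25295269 -0.46561748  2.05034844  0.14771116  0.86927065
 -2.61352329]
-0.0008 0.0001 0.0261 0.1; -0.0008 0.0001 0.0261 0.1
```

>>> {"api": "arm_command", "payload": {"plan": "-0.001 0 0.026 0.1; -0.001 0 0.026 0; 0 -0.001 0.005 0; 0 -0.0015 0.006 0; 0 -0.0015 0.006 0; 0 0 0 0; 0 0 0 0"}}

```text
clock: 8.05
tcp_pos: [0.3597, 0.3126, 0.1216]
orientation: [-3.14, 0.103, -0.001]
contact_force: [0.0, 0.0, -1.1]
grip_width: 0.0208
gripper_force: 78.2
```

>>> {"api": "arm_command", "payload": {"plan": "0 -0.0015 0.005 0; 0 -0.0015 0.005 0; 0 -0.0015 0.005 0; 0 -0.001 0.004 0; 0 0 0 0; 0 0 0 0"}}

```text
clock: 8.8
tcp_pos: [0.3597, 0.3178, 0.1022]
orientation: [3.14, -0.103, -0.0]
contact_force: [1.4, -0.2, -1.5]
grip_width: 0.0213
gripper_force: 78.1
```

>>> {"api": "arm_command", "payload": {"plan": "0 -0.0005 0.002 0; 0 -0.0005 0.002 0; 0 -0.0005 0.002 0; 0 0 0 0; 0 0 0 0"}}

```text
clock: 9.43
tcp_pos: [0.3599, 0.3188, 0.096]
orientation: [3.139, -0.103, -0.001]
contact_force: [0.5, -4.4, -2.1]
grip_width: 0.0213
gripper_force: 78.1
```

>>> {"api": "arm_command", "payload": {"plan": "0 -0.0003 0.001 0; 0 -0.0003 0.001 0; 0 -0.0003 0.001 0; 0 0 0 0; 0 0 0 0"}}

```text
clock: 10.05
tcp_pos: [0.36, 0.319, 0.0935]
orientation: [3.137, -0.103, -0.0]
contact_force: [-2.0, -7.8, 5.8]
grip_width: 0.0208
gripper_force: 79.4
```

Contact is building, so I'll press further.

>>> {"api": "arm_command", "payload": {"plan": "0 0 0.001 0; 0 0 0.001 0; 0 0 0 0; 0 0 0 0"}}

```text
clock: 10.55
tcp_pos: [0.3601, 0.319, 0.0932]
orientation: [3.137, -0.103, 0.001]
contact_force: [-4.8, -12.9, 28.1]
grip_width: 0.0212
gripper_force: 82.9
```

>>> {"api": "arm_command", "payload": {"plan": "0 0.0005 0 0; 0 0.0005 0 0; 0 0 0 0"}}

```text
clock: 10.92
tcp_pos: [0.3601, 0.3189, 0.0932]
orientation: [3.138, -0.103, 0.002]
contact_force: [-5.3, -10.2, 25.8]
grip_width: 0.0207
gripper_force: 82.1
```

>>> {"api": "arm_command", "payload": {"plan": "0 0.001 0.0005 0; 0 0.001 0 0; 0 0.001 0.0005 0; 0 0 0 0"}}

```text
clock: 11.42
tcp_pos: [0.3601, 0.3187, 0.0931]
orientation: [-3.137, 0.101, -0.004]
contact_force: [-6.5, -5.0, 28.7]
grip_width: 0.0213
gripper_force: 82.4
```

```bash
python3 - <<'E'
from h import *
o=r.get_obs();print(o["tcp_pos"],o["contact_force"],o["moment"])
grab("wrist","w3");grab("scene","sc3")
s=cv2.imread("pics/sc3.png")[100:265,260:440]; a=cv2.resize(s,(400,370),interpolation=cv2.INTER_CUBIC)
w=cv2.imread("pics/w3.png")[120:400,160:480]; w=cv2.resize(w,(400,370),interpolation=cv2.INTER_CUBIC)
cv2.imwrite("pics/c3.png",np.hstack([a,w]))
E
```

```text
[0.36006599 0.31870586 0.09313865] [-6.54149084 -4.95636366 28.70505392] [-1.64103911  1.672631    0.09627682]
```

View pics/c3.png

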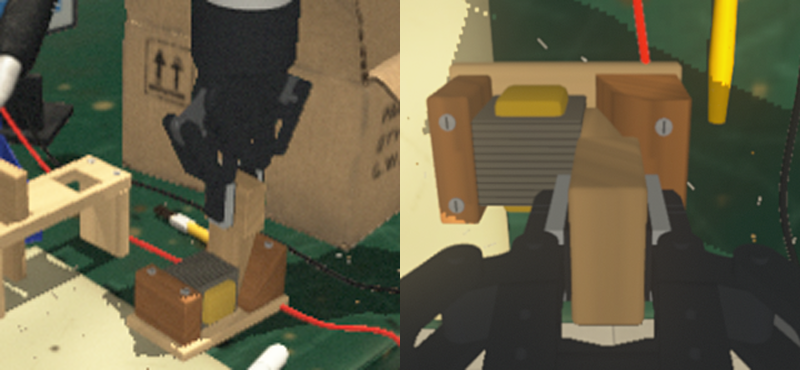

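The wedge is seated in the gap at (600,150), and the transformer is up against the straight fence at (485,140). Next I'll release and retreat upward.

>>> {"api": "arm_command", "payload": {"plan": "0 0 0 0; 0 0 0 0; 0 0 0 0; 0 0 0 0", "hand": -0.2}}

```text
clock: 12.02
tcp_pos: [0.3598, 0.3165, 0.0901]
orientation: [-3.14, 0.103, 0.0]
contact_force: [-1.2, 0.5, -0.1]
grip_width: 0.0512
gripper_force: 0.0
```

>>> {"api": "arm_command", "payload": {"plan": "0 0 -0.01 0; 0 0 -0.02 0; 0 0 -0.03 0; 0 0 -0.04 0; 0 0 -0.04 0; 0 0 -0.03 0; 0 0 0 0; 0 0 0 0"}}

```text
clock: 13.02
tcp_pos: [0.3595, 0.316, 0.26]
orientation: [3.139, -0.103, -0.0]
contact_force: [0.1, 0.1, -0.7]
grip_width: 0.0513
gripper_force: 0.0
```

```bash
python3 - <<'E'
from h import *
o=r.get_obs();print(o["tcp_pos"],o["contact_force"],o["clock"])
grab("wrist","w4");P,g=cloud("w4")
A=np.load("w4.npz")["p"][g[:,1],g[:,0]].astype(int)
def show(n,mm): print(n,mm.sum(),(P[mm].mean(0)*1000).round(1),rect(P[mm]))
b=(abs(P[:,0]-.36)<.05)&(P[:,1]>.26)&(P[:,1]<.42)
show("head",b&(abs(P[:,2]-.115)<.006)&(P[:,1]<.36))
th=np.radians(-3.8);ex=np.array([np.cos(th),np.sin(th)]);ey=np.array([-ex[1],ex[0]])
q=(P[:,:2]-[.3611,.3197]);X=q@ex*1000;Y=q@ey*1000
m=b&(abs(P[:,2]-.0495)<.003)&(abs(X)<18)&(abs(A[:,0]-A[:,2])<35)&(Y>5)&(Y<60);show("tr",m);print(np.percentile(Y[m],[1,50,99]))
i=cv2.imread("pics/w4.png")[100:330,200:480]; cv2.imwrite("pics/w4c.png",cv2.resize(i,(700,575),interpolation=cv2.INTER_CUBIC))
E
```

```text
[0.35952531 0.31595849 0.26001109] [ 0.10966856  0.12847219 -0.70918707] 13.025
head 1448 [361.8 319.5 114.5] (array([360.9, 319.7]), array([21.5, 43.9]), 86.6)
tr 1565 [363.7 354.5  49.3] (array([363.2, 353.3]), array([44.9, 35.7]), 85.6)
[13.92681422 34.91296067 55.74881126]
```

View pics/w4c.png

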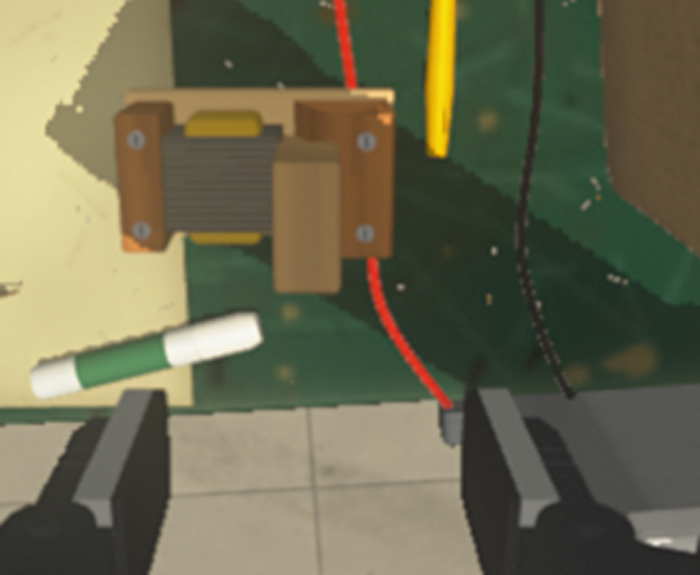

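The wedge head is at (306,220). Its origin measures about (360.9, 319.7), shoulder height about 75 mm, which matches the tight point. The transformer at (220,185) has no gap to the straight fence, and the gripper is clear of everything.

```bash
python3 -c "
from h import *
print(ticket.hand_in())"
```

```text
the job is handed in; nothing more can be done
None
```

The wedge is pressed down to its tight position with about 29 N, the transformer is locked against the straight fence, the key was left in the rack, and the job was handed in with the gripper clear at about 13 s on the robot's clock.

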